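Index the locket and hold the loupe at focus

ROBOT

A 6-joint arm with a two-finger parallel gripper is mounted at the origin on the work surface. World frame = base frame: x ahead of the robot, y to its left, z up, the work surface at z = 0. Lengths are in m, angles in rad, forces in N, time in s.
With the tool pointing down it reaches from about 0.35 to 0.775 m from the base axis. Payload 7.3 kg.
Tool frame: the origin (TCP) lies at the very end of the fingers, on their centre line; the grasp point (between the pads) lies 19 mm behind it; z points along the fingers, y is the direction in which the jaws open and shut (so a half turn about z gives the same grasp; the last joint's range is limited). The gripper opens to 92 mm and grips with 3 to 60 N. Pads are 19 mm wide; open, the fingers measure 130 mm over their backs; the gripper's body (75 mm by 190 mm) begins 47 mm behind the grasp point.
Start: joints at [-1.384, 0.342, 1.524, -0, 1.275, -0.146], TCP at [0.172, -0.496, 0.227] pointing down, gripper open.
Joint ranges: [-2.53, 2.53], [-0.77, 2.02], [0.04, 2.7], [-1, 4.14], [0.28, 2.66], [-3.11, 3.11]. Speed limits (rad/s): [2.57, 2.57, 3.14, 3.14, 3.14, 3.14].

INTERFACE

Orientations are given as a 3x3 rotation matrix whose columns are the frame's x, y, z axes.
In Python, from rig import env gives the robot as it stands.
- The arm moves only by the shell command python3 -m handwheel 'ROWS' [FORCE]. ROWS is JSON, a list of rows, each an object with "slide": the shift along the tool's x, y, z in m, a list of three; "delta_rot": the turn, a rotation vector about the tool's x, y, z in rad, a list of three; "jaw": the finger opening in m, from 0 to 0.0918. In form: [{"slide": [tx, ty, tz], "delta_rot": [ax, ay, az], "jaw": jaw}, ...]. A call has 1 to 8 rows; each row shifts and turns the commanded pose from where the row before left it, along the tool's axes as they then stand; what a row does not reach is not made up. A row lasts 1/12 s, in which the tool goes at most 41.7 mm and 7.16 degrees, less where a joint would pass 70% of its speed; a pose out of reach is approached as far as the arm can. A call with a gripper value outside its range is refused whole. The fingers move at their own pace and stop on an object; FORCE is the grip in N (left out, the last holds). Time passes only in rows, so rows that do not move let the fingers close. It gives the time, the measured TCP pose, the force and the opening at its end, in the units of the state.
- env.read_state(): the state, without advancing time (a new reading comes with each control period).
- env.get_image(name): name is "scene" or "top" or "wrist"; returns (picture, depth): 420x560x3 uint8, blue, green, red; 420x560 float32, m along the optical axis (not along the pixel's ray), 0 where there is no reading.
- env.camera_info(name): a dict with "fx", "fy", "cx", "cy" (pixels), "R" (3x3) and "t" (3): a world point X has camera coordinates R X + t. Camera axes: x right, y down, z forward; pixel columns grow to the right and rows downward; lengths in m; the calibration is good to about 2 mm. The wrist camera is an equidistant fisheye: a pixel r from the principal point sees the ray r / f radians off the axis. A picture is of the moment at which its call begins: read the wrist's pose just before it. camera_info takes no time and is no camera call; for the wrist camera it gives the pose at the moment of the call.
- env.hand_in(): hands the job in, once; it reports no verdict.
The state is a dict: "time": time; "qpos": joint angles; "joint_vel": joint speeds; "joint_torque": joint torques, N m; "tool_pos": TCP position; "tool_rot": TCP orientation; "wrist_force": force on the tool from outside, world axes, zero at the start; "wrist_torque": the same for the moment, N m; "gripper_width": finger opening in m.
Only numpy, scipy, OpenCV 4.12 (cv2) and the standard library are available. Lean on these libraries where they do the work, as an engineer would, in place of code of your own. Each camera call takes 0.05 s, during which the arm holds its last target. There are 200 camera calls.

TASK

Get the engraved locket ready for inspection: turn the knob of the inspection holder until its pointer is in line with the index ridge, and let go of it. Then pick up the loupe (the lens with the wooden handle) and hold it level and centred over the locket, its rim's lower edge at the height of the brass collar on the focus post, and finish while still holding it there, motionless. The loupe must not touch the holder, the collar must stay where it is set, and the other things on the bench stay where they are.

Things in the scene. Friction and masses are not known exactly. Their poses are not given: they have to be found in the camera images.
- holder: inspection holder bolted to the bench: dark steel housing 110 (x) x 240 (y) x 30 mm high. Origin: centre of its underside, z up. On its top, along its y axis: the knob (axis at y = +85 mm), a wooden turntable 64 mm across with the locket pinned on it (axis at y = -30 mm, geared 1:1 to the knob) and a slim focus post (8 mm thick, at y = -100 mm, top 160 mm above the bench).
- knob (a joint): knob angle, rad, positive counter-clockwise from above. 0 = its pointer is in line with the index ridge, a 5 mm high bar on the housing on the knob's +x side (in the holder's frame), 39 to 53 mm from its axis. Starts at -1.5 to -0.5, stops at -1.8 and 1.8; light friction (0.05 N m), no detents, stays where it is left.
- knob_top (a point): centre of the knob's top face, on its axis, 66 mm above the bench. The knob is a ribbed upright cylinder 36 mm across and 36 mm high on the 30 mm high housing; only its lowest 6 mm carries the pointer fin, which reaches 37 mm from the axis. The x axis of this point lies along the pointer.
- locket_top (a point): centre of the locket's engraved top face, 48 mm above the bench. The locket is a round steel disc 34 mm across and 10 mm high with a small loop at its edge.
- collar_mid (a point): middle of the brass collar on the focus post, the focal height mark. The collar is 18 mm across and 14 mm high (edges 7 mm below and above this point); this point is 100 to 135 mm above the bench, 70 mm sideways from the locket's axis. Held by friction, it slides if pushed with over 4 N.
- loupe: loupe: steel rim 66 mm across (60 inside), 34 mm high, clear lens, straight wooden handle along its -x. Origin: centre of the rim's lower edge, z up. Handle 16 mm wide and 16 high, 18 to 34 mm above the rim's lower edge, from 45 to 125 mm from the lens axis; a 12 mm thick foot 116 mm from the axis reaches down to the rim's lower edge, so it stands level on the bench. 60 to 130 g.
- graver: bystander: hand graver with a bulbous wooden handle and a short steel blade, 110 mm long, 32 mm high; origin under its centre, at bench level
- dish: bystander: small brass bowl, 58 mm across, 18 mm high; origin under its centre, at bench level
- doming_block: bystander: steel block 50 x 50 x 45 mm with round dimples on top; origin under its centre, at bench level
- jar: bystander: small clear jar with steel lid, 52 mm across, 60 mm high; origin under its centre, at bench level
- ring_clamp: bystander: wooden ring clamp with a steel band, 100 x 34 x 22 mm; origin under its centre, at bench level
- mallet: bystander: small wooden mallet lying down, 170 mm long, head 40 mm thick and 70 mm long; origin under its centre, at bench level
- bangle: bystander: plain steel bangle lying flat, 68 mm across, 14 mm high, open inside, no handle and no glass; origin under its centre, at bench level
Things that resemble listed ones, but are neither listed nor needed, are in the scene too. What is shaped like the loupe but blue, orange or red is not meant.

How it is judged:
On the way, in this order (a step that is already met when the one before it is completed fails the run):
1. the knob's pointer is in line with the index ridge and the knob is let go (value of joint knob between -0.12 and 0.12 rad and contact force between the fingers and holder below 0.1 N), for 0.2 s.
2. the loupe is lifted off the bench in the fingers (height (world z) of loupe above 0.04 m and contact force between the fingers and loupe above 0.5 N), for 0.2 s.
At the end, for the whole second after the job is handed in: Pointer within 0.12 rad of the index ridge; loupe held in the fingers, still, touching nothing of the holder; its rim's lower edge within 7 mm of the collar's middle (between the collar's edges), lens axis within 13 mm of the locket's centre, tilt under 8 degrees (value of joint knob between -0.12 and 0.12 rad and z of loupe in the frame of collar_mid between -0.007 and 0.007 m and horizontal distance between loupe and locket_top below 0.013 m and angle between loupe's own z axis and vertical below 0.14 rad and contact force between the fingers and loupe above 0.5 N and contact force between loupe and holder below 0.1 N and linear speed of loupe below 0.02 m/s and angular speed of loupe below 0.15 rad/s); the arm keeps its last pose, push and grip.
It fails at once if the loupe knocks against the holder (contact force between loupe and holder above 1 N).
It fails at once if the collar is shifted on its post (distance of collar_mid from where it was at the start of the episode above 0.005 m).
It fails at once if a bystander is moved by more than 30 mm (distance of any of graver, dish, doming_block, jar, ring_clamp, mallet, bangle from where it was at the start of the episode above 0.03 m).
It also fails if it takes over 54 s, if anything falls off the work surface, if the arm or the gripper's body presses on something with over 40 N, if the wrist force passes 120 N, or if a joint passes its speed limit or range.

## Working session

There is one attempt and no reset: what is moved stays moved. The work goes in short steps, Python scripts to look and compute and a shell command to move; the robot and the scene stay as the last step left them, time stands still between calls to the robot, and variables do not carry over. Pictures are saved under pics/ and viewed, about 8 in all and at most 12, crops included, and the job is handed in when it is done.

```bash
ls; mkdir -p pics; python3 - <<'E'
from rig import env
import cv2,numpy as np
for n in ("scene","top"):
    im,d=env.get_image(n); cv2.imwrite(f"pics/{n}0.png",im); np.save(f"pics/{n}0.npy",d)
    print(n,env.camera_info(n))
s=env.read_state();print(s)
E
```

```text
pics
scene {'fx': 450.2368488429752, 'fy': 450.2368488429752, 'cx': 280.59055777195044, 'cy': 211.5268603417424, 'R': array([[ 6.81942941e-01,  7.31405240e-01, -4.47005641e-04],
       [ 5.86177928e-01, -5.46902144e-01, -5.97740313e-01],
       [-4.37434865e-01,  4.07362762e-01, -8.01689665e-01]]), 't': array([-0.33544328, -0.22925669,  1.42247467])}
top {'fx': 434.1506911713902, 'fy': 434.1506911713902, 'cx': 284.34518944317045, 'cy': 211.7628142468689, 'R': array([[ 1.09060450e-03, -9.99910075e-01, -1.33661080e-02],
       [-9.91936261e-01,  6.12215421e-04, -1.26736259e-01],
       [ 1.26733045e-01,  1.33965463e-02, -9.91846393e-01]]), 't': array([0.02194114, 0.5050693 , 1.26865797])}
{'time': 0.1, 'qpos': array([-1.38398287e+00,  3.42671048e-01,  1.52492515e+00,  3.58964539e-06,
        1.27542807e+00, -1.46002322e-01]), 'joint_vel': array([ 0.0020079 , -0.00237386, -0.00388577, -0.00109156, -0.00043482,
        0.00094694]), 'joint_torque': array([ 1.58597657e-03, -4.32004666e+01, -2.44694102e+01,  7.19038839e-02,
        5.26355475e-02, -3.66833603e-05]), 'tool_pos': array([ 0.17147119, -0.49581277,  0.22610385]), 'tool_rot': array([[ 9.45126531e-01,  3.26704411e-01, -2.62516623e-04],
       [ 3.26704448e-01, -9.45125507e-01,  1.40733902e-03],
       [ 2.11672708e-04, -1.41587879e-03, -9.99998975e-01]]), 'wrist_force': array([-0.31717939, -0.32275991, -0.3977848 ]), 'wrist_torque': array([-0.02138251,  0.00931349, -0.00087428]), 'gripper_width': 0.09165972121204394}
```

View pics/top0.png

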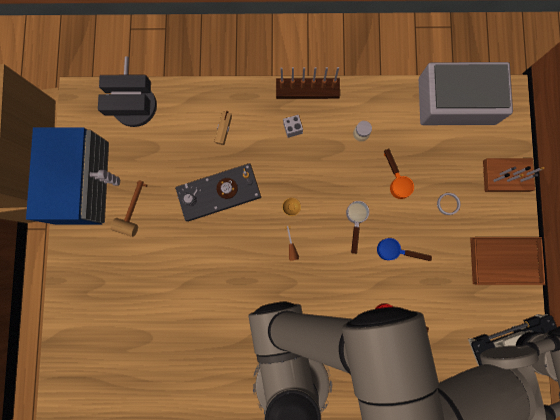

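View pics/scene0.png

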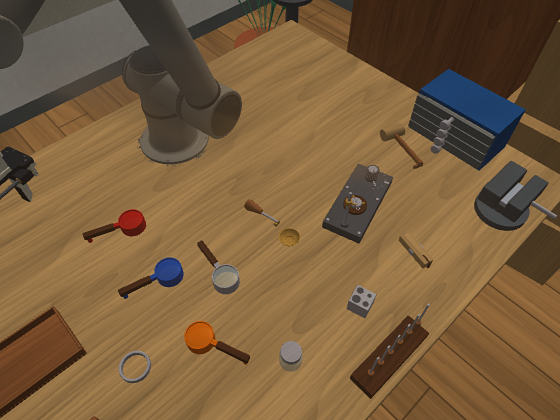

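The top view shows the holder at (218,192), with the knob at (188,199) and the post at (246,174). The real loupe has its lens at (357,212) and its handle running down to (355,250). The blue, orange and red ones are decoys. Next I'll fit poses from the depth.

```bash
cat > h.py <<'E'
from rig import env
import cv2,numpy as np
def cloud(n,d):
    c=env.camera_info(n); v,u=np.mgrid[0:420,0:560]
    if n=="wrist":
        x=(u-c["cx"])/c["fx"]; y=(v-c["cy"])/c["fy"]; r=np.hypot(x,y)+1e-9
        k=np.tan(np.minimum(r,1.5))/r; P=np.dstack([x*k*d,y*k*d,d])
    else: P=np.dstack([(u-c["cx"])/c["fx"]*d,(v-c["cy"])/c["fy"]*d,d])
    return (P-c["t"])@c["R"]      # R^T (P-t)
def project(n,X,c=None):
    c=c or env.camera_info(n); p=np.atleast_2d(X)@c["R"].T+c["t"]
    if n=="wrist":
        th=np.arctan2(np.hypot(p[:,0],p[:,1]),p[:,2]); q=p[:,:2]/np.linalg.norm(p[:,:2],axis=1)[:,None]*th[:,None]
    else: q=p[:,:2]/p[:,2:]
    return q*[c["fx"],c["fy"]]+[c["cx"],c["cy"]]
E
python3 - <<'E'
from h import *
d=np.load("pics/top0.npy");W=cloud("top",d);im=cv2.imread("pics/top0.png")
def at(b): # cols,rows box
    x0,x1,y0,y1=b; return W[y0:y1,x0:x1].reshape(-1,3)
P=at((165,270,155,230)); P2=P[(P[:,2]>0.022)&(P[:,2]<0.038)]
print("bench z",np.median(at((300,330,230,245))[:,2]))
r=cv2.minAreaRect((P2[:,:2]*1000).astype(np.float32)); print("holder",r)
K=P[(P[:,2]>0.058)&(P[:,2]<.075)];print("hi pts",len(K)); print(np.round(K[:40],3))
print("post",np.round(P[P[:,2]>.08],3))
L=at((340,375,195,260)); L=L[L[:,2]>0.012]; print("loupe",len(L))
r=cv2.minAreaRect((L[:,:2]*1000).astype(np.float32)); print(r)
rim=at((340,375,195,226)); rim=rim[rim[:,2]>.02]; print("rim",cv2.minEnclosingCircle((rim[:,:2]*1000).astype(np.float32)))
H=at((345,370,228,260)); H=H[H[:,2]>.02]; print("handle",cv2.minAreaRect((H[:,:2]*1000).astype(np.float32)),H[:,2].max())
s=cv2.imread("pics/scene0.png")
a=cv2.resize(im[155:230,165:270],(560,400),interpolation=cv2.INTER_CUBIC)
b=cv2.resize(s[155:250,310:405],(400,400),interpolation=cv2.INTER_CUBIC)
cv2.imwrite("pics/crop1.png",cv2.resize(np.hstack([a,b]),(800,334)))
E
```

```text
bench z -0.000453560373852855
holder ((567.9210205078125, 225.642578125), (111.47236633300781, 242.3613739013672), 17.956722259521484)
hi pts 121
[[0.6   0.126 0.07 ]
 [0.596 0.128 0.075]
 [0.599 0.126 0.063]
 [0.596 0.13  0.06 ]
 [0.56  0.309 0.062]
 [0.559 0.305 0.069]
 [0.559 0.302 0.067]
 [0.556 0.314 0.068]
 [0.556 0.311 0.067]
 [0.556 0.308 0.068]
 [0.557 0.305 0.065]
 [0.557 0.303 0.065]
 [0.557 0.3   0.062]
 [0.557 0.297 0.065]
 [0.554 0.317 0.067]
 [0.554 0.314 0.065]
 [0.553 0.31  0.069]
 [0.553 0.307 0.069]
 [0.553 0.305 0.067]
 [0.554 0.302 0.066]
 [0.553 0.299 0.068]
 [0.553 0.296 0.067]
 [0.553 0.293 0.067]
 [0.554 0.292 0.061]
 [0.551 0.32  0.064]
 [0.551 0.317 0.065]
 [0.55  0.314 0.068]
 [0.551 0.311 0.065]
 [0.551 0.308 0.065]
 [0.551 0.305 0.065]
 [0.55  0.301 0.071]
 [0.55  0.299 0.068]
 [0.55  0.296 0.068]
 [0.551 0.294 0.061]
 [0.55  0.29  0.067]
 [0.548 0.32  0.064]
 [0.548 0.317 0.067]
 [0.548 0.315 0.063]
 [0.547 0.31  0.07 ]
 [0.547 0.308 0.068]]
post [[0.34  0.005 1.323]
 [0.34  0.005 1.323]
 [0.34  0.005 1.323]
 [0.34  0.005 1.323]
 [0.34  0.005 1.323]
 [0
[... 1182 characters left out ...]
.005 1.323]
 [0.34  0.005 1.323]
 [0.34  0.005 1.323]
 [0.34  0.005 1.323]
 [0.34  0.005 1.323]
 [0.34  0.005 1.323]
 [0.34  0.005 1.323]
 [0.34  0.005 1.323]
 [0.34  0.005 1.323]
 [0.34  0.005 1.323]
 [0.34  0.005 1.323]
 [0.34  0.005 1.323]
 [0.34  0.005 1.323]
 [0.34  0.005 1.323]
 [0.34  0.005 1.323]
 [0.34  0.005 1.323]
 [0.34  0.005 1.323]
 [0.34  0.005 1.323]
 [0.34  0.005 1.323]]
loupe 572
((407.97222900390625, -136.4917755126953), (111.08851623535156, 292.7496337890625), 46.434226989746094)
rim ((434.2210693359375, -108.89472198486328), 147.4123077392578)
handle ((374.5408935546875, -112.1805191040039), (63.175872802734375, 235.18309020996094), 31.421932220458984) 1.3226176947405557
```

View pics/crop1.png

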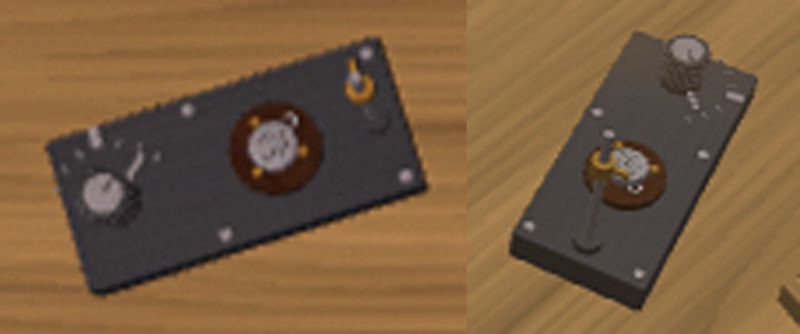

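Only one crop was needed. It shows the ridge at (95,137) and the knob's fin tip at (142,152), so the knob sits at about -0.8 rad. The collar's top is near z 0.131. Next I'll refine the loupe position and plan the move.

```bash
cat >> h.py <<'E'
def go(*targets, yaw=None):
    s=env.read_state(); p=s["tool_pos"]; R=s["tool_rot"]
    print("tcp",p.round(4),"yaw",np.arctan2(R[1,0],R[0,0]).round(4),"tilt",R[:2,2].round(4),"t",s["time"])
    for T in targets: T=np.array(T); print("slide",(R.T@(T-p)).round(4)); p=T
E
python3 - <<'E'
from h import *
d=np.load("pics/top0.npy");W=cloud("top",d)
L=W[195:260,340:375].reshape(-1,3); L=L[(L[:,2]>.012)&(L[:,2]<.1)]
f=lambda P:(P[:,:2]*1000).astype(np.float32)
print("all",cv2.minAreaRect(f(L)))
rim=L[(L[:,2]>.02)&(L[:,0]>np.median(L[:,0])-.0)]; print("rim",cv2.minEnclosingCircle(f(rim)))
H=L[L[:,0]<L[:,0].min()+.07]; print("handle",cv2.minAreaRect(f(H)),H[:,2].max())
go([.45,-.2,.24],[.54,.3065,.2])
E
```

```text
all ((465.2227478027344, -183.48348999023438), (64.50672912597656, 155.8040771484375), 71.06694793701172)
rim ((507.745849609375, -198.0814666748047), 33.0595588684082)
handle ((417.0722961425781, -187.44956970214844), (16.307226181030273, 68.09371185302734), 83.27928924560547) 0.041007709977875874
tcp [ 0.1715 -0.4958  0.2261] yaw 0.3328 tilt [-0.0003  0.0014] t 0.1
slide [ 0.3599 -0.1886 -0.0136]
slide [ 0.2505 -0.4492  0.0407]
```

```bash
Z='skip'; python3 -m handwheel '[{"slide":[0.036,-0.019,0],"delta_rot":[0,0,0],"jaw":0.0918},{"slide":[0.036,-0.019,0],"delta_rot":[0,0,0],"jaw":0.0918},{"slide":[0.036,-0.019,0],"delta_rot":[0,0,0],"jaw":0.0918},{"slide":[0.036,-0.019,0],"delta_rot":[0,0,0],"jaw":0.0918},{"slide":[0.036,-0.019,0],"delta_rot":[0,0,0],"jaw":0.0918},{"slide":[0.036,-0.019,0],"delta_rot":[0,0,0],"jaw":0.0918},{"slide":[0.036,-0.019,0],"delta_rot":[0,0,0],"jaw":0.0918},{"slide":[0.036,-0.019,0],"delta_rot":[0,0,0],"jaw":0.0918}]'
python3 -m handwheel '[{"slide":[0.036,-0.02,0],"delta_rot":[0,0,0],"jaw":0.0918},{"slide":[0.036,-0.02,0],"delta_rot":[0,0,0],"jaw":0.0918},{"slide":[0.018,-0.034,0],"delta_rot":[0,0,0],"jaw":0.0918},{"slide":[0.018,-0.034,0],"delta_rot":[0,0,0],"jaw":0.0918},{"slide":[0.018,-0.034,0],"delta_rot":[0,0,0],"jaw":0.0918},{"slide":[0.018,-0.034,0],"delta_rot":[0,0,0],"jaw":0.0918},{"slide":[0.018,-0.034,0],"delta_rot":[0,0,0],"jaw":0.0918},{"slide":[0.018,-0.034,0],"delta_rot":[0,0,0],"jaw":0.0918}]'
python3 -c "
from h import *
go([.54,.3065,.2])"
```

```text
time: 0.77
tool_pos: [0.3949, -0.2566, 0.2266]
tool_rot: [[0.945, 0.327, -0.0], [0.327, -0.945, 0.0], [-0.0, -0.0, -1.0]]
wrist_force: [0.4, -0.5, 0.5]
gripper_width: 0.0914
time: 1.43
tool_pos: [0.4842, 0.0329, 0.2265]
tool_rot: [[0.945, 0.327, -0.0], [0.327, -0.945, -0.0], [-0.0, -0.0, -1.0]]
wrist_force: [0.7, -0.6, 0.2]
gripper_width: 0.0918
tcp [0.4842 0.0329 0.2265] yaw 0.3328 tilt [-0.0005 -0.0001] t 1.4333
slide [ 0.1421 -0.2404  0.0264]
```

```bash
python3 -m handwheel '[{"slide":[0.0178,-0.03,0.003],"delta_rot":[0,0,0],"jaw":0.0918},{"slide":[0.0178,-0.03,0.003],"delta_rot":[0,0,0],"jaw":0.0918},{"slide":[0.0178,-0.03,0.003],"delta_rot":[0,0,0],"jaw":0.0918},{"slide":[0.0178,-0.03,0.003],"delta_rot":[0,0,0],"jaw":0.0918},{"slide":[0.0178,-0.03,0.003],"delta_rot":[0,0,0],"jaw":0.0918},{"slide":[0.0178,-0.03,0.003],"delta_rot":[0,0,0],"jaw":0.0918},{"slide":[0.0178,-0.03,0.003],"delta_rot":[0,0,0],"jaw":0.0918},{"slide":[0.0178,-0.03,0.003],"delta_rot":[0,0,0],"jaw":0.0918}]'
python3 -m handwheel '[{"slide":[0,0,0],"delta_rot":[0,0,0.105],"jaw":0.0918},{"slide":[0,0,0],"delta_rot":[0,0,0.105],"jaw":0.0918},{"slide":[0,0,0],"delta_rot":[0,0,0.105],"jaw":0.0918},{"slide":[0,0,0],"delta_rot":[0,0,0.105],"jaw":0.0918},{"slide":[0,0,0],"delta_rot":[0,0,0.105],"jaw":0.0918},{"slide":[0,0,0],"delta_rot":[0,0,0.105],"jaw":0.0918},{"slide":[0,0,0],"delta_rot":[0,0,0],"jaw":0.0918},{"slide":[0,0,0],"delta_rot":[0,0,0],"jaw":0.0918}]'
python3 - <<'E'
from h import *
c=env.camera_info("wrist"); print(c)
im,d=env.get_image("wrist"); cv2.imwrite("pics/w1.png",im); np.save("pics/w1.npy",d)
go([.5417,.3065,.2])
W=cloud("wrist",d); ok=(d>0)
P=W[ok]; near=np.hypot(P[:,0]-.568,P[:,1]-.2256)<.2
Q=P[near]; 
K=Q[(Q[:,2]>.060)&(Q[:,2]<.072)&(np.hypot(Q[:,0]-.5417,Q[:,1]-.3065)<.04)]; print("knob",len(K),K.mean(0),cv2.minEnclosingCircle((K[:,:2]*1000).astype(np.float32)))
H=Q[(Q[:,2]>.022)&(Q[:,2]<.034)]; print("holder",len(H),cv2.minAreaRect((H[:,:2]*1000).astype(np.float32)))
C=Q[(Q[:,2]>.10)&(np.hypot(Q[:,0]-.599,Q[:,1]-.1305)<.03)]; print("collar",len(C),np.percentile(C[:,2],[0,5,50,95,100]) if len(C) else 0)
# rectified view of the holder top plane z=0.036, 2 px/mm
g=np.mgrid[0:260,0:440]; X=np.stack([.5417+.07-g[0]/2000,.3065+.07-g[1]/2000,np.full(g[0].shape,.036)],-1).reshape(-1,3)
uv=project("wrist",X,c).reshape(260,440,2).astype(np.float32)
cv2.imwrite("pics/w1r.png",cv2.resize(cv2.remap(im,uv[...,0],uv[...,1],cv2.INTER_CUBIC),(792,468)))
E
```

```text
time: 2.1
tool_pos: [0.5405, 0.306, 0.202]
tool_rot: [[0.945, 0.327, -0.001], [0.327, -0.945, -0.001], [-0.001, 0.0, -1.0]]
wrist_force: [0.6, -0.5, 0.4]
gripper_width: 0.0918
time: 2.77
tool_pos: [0.5405, 0.3042, 0.2022]
tool_rot: [[0.957, -0.29, -0.001], [-0.29, -0.957, -0.0], [-0.001, 0.001, -1.0]]
wrist_force: [0.3, -0.1, -0.6]
gripper_width: 0.0916
{'fx': 325.19226210127806, 'fy': 325.19226210127806, 'cx': 281.3044473350208, 'cy': 205.3462927598477, 'R': array([[-2.88916080e-01, -9.57354238e-01,  6.01601141e-04],
       [-9.26654556e-01,  2.79809096e-01,  2.51034269e-01],
       [-2.40497055e-01,  7.19703606e-02, -9.67978013e-01]]), 't': array([0.44723068, 0.39039677, 0.47374861])}
tcp [0.5405 0.3043 0.2023] yaw -0.2939 tilt [-0.0006 -0.0003] t 2.8167
slide [ 0.0005 -0.0025  0.0023]
knob 1150 [0.54186607 0.30518451 0.06630831] ((541.0139770507812, 305.5489501953125), 18.738739013671875)
holder 17755 ((615.8411865234375, 242.30221557617188), (213.74984741210938, 242.40206909179688), 18.326650619506836)
collar 769 [0.10035624 0.10794883 0.13146007 0.16009356 0.16177087]
```

View pics/w1r.png

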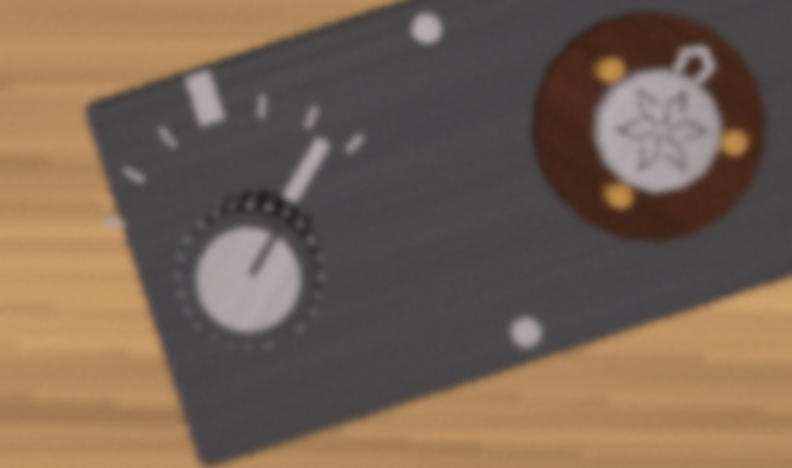

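The rectified view at 3.6 px/mm shows the knob axis near (252,252), the fin at (290,203)-(322,141) and the ridge at (205,98). The pointer is about -30° in the world and the ridge about +18°, so the knob has to turn roughly +0.85 rad CCW. I'll descend and grip it.

```bash
python3 -m handwheel '[{"slide":[0.001,-0.001,0.032],"delta_rot":[0,0,0],"jaw":0.0918},{"slide":[0,-0.001,0.032],"delta_rot":[0,0,0],"jaw":0.0918},{"slide":[0,0,0.032],"delta_rot":[0,0,0],"jaw":0.0918},{"slide":[0,0,0.032],"delta_rot":[0,0,0],"jaw":0.0918},{"slide":[0,0,0.031],"delta_rot":[0,0,0],"jaw":0.0918},{"slide":[0,0,0],"delta_rot":[0,0,0],"jaw":0.0918},{"slide":[0,0,0],"delta_rot":[0,0,0],"jaw":0.03},{"slide":[0,0,0],"delta_rot":[0,0,0],"jaw":0.03}]' 15
python3 -m handwheel '[{"slide":[0,0,0],"delta_rot":[0,0,0],"jaw":0.03},{"slide":[0,0,0],"delta_rot":[0,0,0],"jaw":0.03},{"slide":[0,0,0],"delta_rot":[0,0,0],"jaw":0.03},{"slide":[0,0,0],"delta_rot":[0,0,0],"jaw":0.03},{"slide":[0,0,0],"delta_rot":[0,0,0],"jaw":0.03},{"slide":[0,0,0],"delta_rot":[0,0,0],"jaw":0.03}]'
```

```text
time: 3.48
tool_pos: [0.5434, 0.3064, 0.0454]
tool_rot: [[0.956, -0.292, 0.002], [-0.292, -0.956, 0.001], [0.002, -0.002, -1.0]]
wrist_force: [0.1, 0.6, -0.1]
gripper_width: 0.0827
time: 3.98
tool_pos: [0.5423, 0.306, 0.044]
tool_rot: [[0.956, -0.293, 0.0], [-0.293, -0.956, 0.0], [0.0, -0.0, -1.0]]
wrist_force: [-0.3, 0.2, -0.9]
gripper_width: 0.0432
```

```bash
python3 -m handwheel '[{"slide":[0,0,0],"delta_rot":[0,0,0],"jaw":0.03},{"slide":[0,0,0],"delta_rot":[0,0,0],"jaw":0.03},{"slide":[0,0,0],"delta_rot":[0,0,0],"jaw":0.03},{"slide":[0,0,0],"delta_rot":[0,0,0],"jaw":0.03}]'
python3 -m handwheel '[{"slide":[0,0,0],"delta_rot":[0,0,-0.106],"jaw":0.03},{"slide":[0,0,0],"delta_rot":[0,0,-0.106],"jaw":0.03},{"slide":[0,0,0],"delta_rot":[0,0,-0.106],"jaw":0.03},{"slide":[0,0,0],"delta_rot":[0,0,-0.106],"jaw":0.03},{"slide":[0,0,0],"delta_rot":[0,0,-0.106],"jaw":0.03},{"slide":[0,0,0],"delta_rot":[0,0,-0.106],"jaw":0.03},{"slide":[0,0,0],"delta_rot":[0,0,-0.106],"jaw":0.03},{"slide":[0,0,0],"delta_rot":[0,0,-0.106],"jaw":0.03}]'
python3 -m handwheel '[{"slide":[0,0,0],"delta_rot":[0,0,0],"jaw":0.03},{"slide":[0,0,0],"delta_rot":[0,0,0],"jaw":0.03},{"slide":[0,0,0],"delta_rot":[0,0,0],"jaw":0.03}]'
```

```text
time: 4.32
tool_pos: [0.542, 0.3054, 0.0438]
tool_rot: [[0.956, -0.293, -0.001], [-0.293, -0.956, -0.001], [-0.0, 0.001, -1.0]]
wrist_force: [-2.2, -3.3, 3.9]
gripper_width: 0.0359
time: 4.98
tool_pos: [0.5419, 0.3064, 0.0438]
tool_rot: [[0.849, 0.528, -0.0], [0.528, -0.849, 0.001], [0.0, -0.001, -1.0]]
wrist_force: [-1.8, 0.2, 3.4]
gripper_width: 0.0355
time: 5.23
tool_pos: [0.542, 0.3063, 0.0438]
tool_rot: [[0.854, 0.521, -0.0], [0.521, -0.854, 0.0], [-0.0, -0.001, -1.0]]
wrist_force: [-3.4, 1.5, 3.7]
gripper_width: 0.0359
```

```bash
python3 -m handwheel '[{"slide":[0,0,0],"delta_rot":[0,0,0],"jaw":0.07},{"slide":[0,0,0],"delta_rot":[0,0,0],"jaw":0.07},{"slide":[0,0,0],"delta_rot":[0,0,0],"jaw":0.07},{"slide":[0,0,0],"delta_rot":[0,0,0],"jaw":0.07},{"slide":[0,0,0],"delta_rot":[0,0,0],"jaw":0.07},{"slide":[0,0,-0.02],"delta_rot":[0,0,0],"jaw":0.07},{"slide":[0,0,-0.035],"delta_rot":[0,0,0],"jaw":0.07},{"slide":[0,0,-0.035],"delta_rot":[0,0,0],"jaw":0.07}]'
python3 -m handwheel '[{"slide":[0,0,-0.035],"delta_rot":[0,0,0],"jaw":0.07},{"slide":[0,0,-0.035],"delta_rot":[0,0,0],"jaw":0.07},{"slide":[0,0,0],"delta_rot":[0,0,0],"jaw":0.07},{"slide":[0,0,0],"delta_rot":[0,0,0],"jaw":0.07},{"slide":[0,0,0],"delta_rot":[0,0,0],"jaw":0.07}]'
python3 - <<'E'
from h import *
c=env.camera_info("wrist")
im,d=env.get_image("wrist"); cv2.imwrite("pics/w2.png",im); np.save("pics/w2.npy",d)
go([.42,-.187,.2])
W=cloud("wrist",d); P=W[d>0]
# holder frame
y=np.deg2rad(18.1); A=np.array([[np.cos(y),np.sin(y)],[-np.sin(y),np.cos(y)]])
Q=np.c_[(P[:,:2]-[.568,.2256])@A.T,P[:,2]]
m=(Q[:,2]>.031)&(Q[:,2]<.045)&(np.hypot(Q[:,0],Q[:,1]-.085)<.036)&(np.hypot(Q[:,0],Q[:,1]-.085)>.022)
print("fin pts",m.sum(),"angle",np.arctan2(Q[m,1]-.085,Q[m,0]).round(2)[::max(1,m.sum()//15)])
L=Q[(Q[:,2]>.044)&(Q[:,2]<.052)&(np.hypot(Q[:,0],Q[:,1]+.03)<.03)]; print("locket hol frame",cv2.minEnclosingCircle((L[:,:2]*1000).astype(np.float32)),L[:,2].mean())
C=Q[(Q[:,2]>.08)&(np.hypot(Q[:,0],Q[:,1]+.1)<.03)]
r=np.hypot(C[:,0],C[:,1]+.1); print(np.histogram(C[:,2][(r>.006)],bins=np.arange(.08,.165,.004)))
g=np.mgrid[0:260,0:440]; X=np.stack([.5417+.07-g[0]/2000,.3065+.07-g[1]/2000,np.full(g[0].shape,.036)],-1).reshape(-1,3)
uv=project("wrist",X,c).reshape(260,440,2).astype(np.float32)
cv2.imwrite("pics/w2r.png",cv2.resize(cv2.remap(im,uv[...,0],uv[...,1],cv2.INTER_CUBIC),(792,468)))
E
```

```text
time: 5.9
tool_pos: [0.5414, 0.3054, 0.1334]
tool_rot: [[0.852, 0.523, -0.003], [0.523, -0.852, -0.001], [-0.003, -0.0, -1.0]]
wrist_force: [0.8, 0.3, 0.2]
gripper_width: 0.07
time: 6.32
tool_pos: [0.5418, 0.3057, 0.203]
tool_rot: [[0.852, 0.523, -0.001], [0.523, -0.852, -0.0], [-0.001, -0.0, -1.0]]
wrist_force: [0.4, 1.4, -0.7]
gripper_width: 0.0699
tcp [0.5415 0.3056 0.2022] yaw 0.5506 tilt [-0.0025 -0.0011] t 6.3667
slide [-0.3613  0.3562  0.003 ]
fin pts 80 angle [ 0.03  0.01  0.01  0.03  0.02 -0.01 -0.03 -0.03 -0.04 -0.09 -0.07 -0.04
 -0.01  1.19  1.98 -2.08]
locket hol frame ((-0.5882596969604492, -29.416824340820312), 24.852293014526367) 0.0468887314016123
(array([0, 0, 0, 0, 0, 0, 0, 0, 0, 0, 0, 0, 0, 0, 0, 0, 0, 0, 0, 0, 0]), array([0.08 , 0.084, 0.088, 0.092, 0.096, 0.1  , 0.104, 0.108, 0.112,
       0.116, 0.12 , 0.124, 0.128, 0.132, 0.136, 0.14 , 0.144, 0.148,
       0.152, 0.156, 0.16 , 0.164]))
```

View pics/w2r.png

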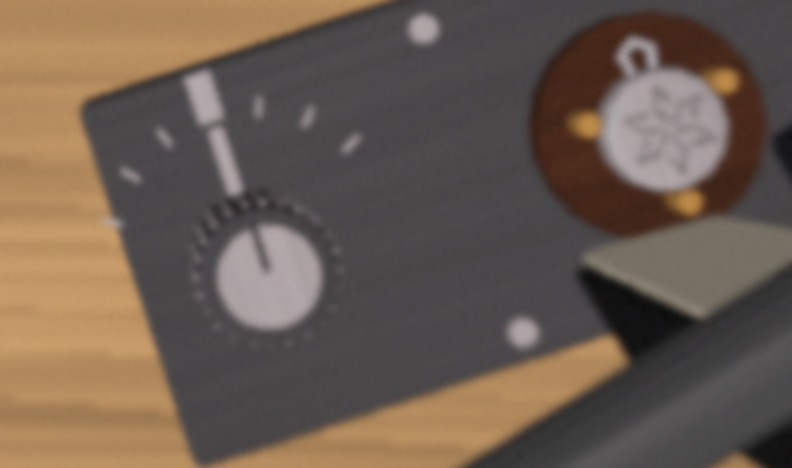

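The view shows the fin at (217,130)-(237,193), in line with the ridge at (203,98). The depth points on the fin lie within ±0.04 rad of zero, so the knob is set and released. Now over to the loupe.

```bash
python3 -m handwheel '[{"slide":[-0.0247,0.0264,0],"delta_rot":[0,0,0],"jaw":0.07},{"slide":[-0.0247,0.0264,0],"delta_rot":[0,0,0],"jaw":0.07},{"slide":[-0.0247,0.0264,0],"delta_rot":[0,0,0],"jaw":0.07},{"slide":[-0.0247,0.0264,0],"delta_rot":[0,0,0],"jaw":0.07},{"slide":[-0.0247,0.0264,0],"delta_rot":[0,0,0],"jaw":0.07},{"slide":[-0.0247,0.0264,0],"delta_rot":[0,0,0],"jaw":0.07},{"slide":[-0.0247,0.0264,0],"delta_rot":[0,0,0],"jaw":0.07}]'
python3 -m handwheel '[{"slide":[-0.0247,0.0264,0],"delta_rot":[0,0,0],"jaw":0.05},{"slide":[-0.0247,0.0264,0],"delta_rot":[0,0,0],"jaw":0.05},{"slide":[-0.0247,0.0264,0],"delta_rot":[0,0,0],"jaw":0.05},{"slide":[-0.0247,0.0264,0],"delta_rot":[0,0,0],"jaw":0.05},{"slide":[-0.0247,0.0264,0],"delta_rot":[0,0,0],"jaw":0.05},{"slide":[-0.0247,0.0264,0],"delta_rot":[0,0,0],"jaw":0.05},{"slide":[-0.0247,0.0264,0],"delta_rot":[0,0,0],"jaw":0.05}]'
python3 -m handwheel '[{"slide":[0,0,0],"delta_rot":[0,0,0.111],"jaw":0.05},{"slide":[0,0,0],"delta_rot":[0,0,0.111],"jaw":0.05},{"slide":[0,0,0],"delta_rot":[0,0,0.111],"jaw":0.05},{"slide":[0,0,0],"delta_rot":[0,0,0.111],"jaw":0.05},{"slide":[0,0,0],"delta_rot":[0,0,0.111],"jaw":0.05},{"slide":[0,0,0],"delta_rot":[0,0,0.111],"jaw":0.05},{"slide":[0,0,0],"delta_rot":[0,0,0],"jaw":0.05},{"slide":[0,0,0],"delta_rot":[0,0,0],"jaw":0.05}]'
python3 - <<'E'
from h import *
c=env.camera_info("wrist")
im,d=env.get_image("wrist"); cv2.imwrite("pics/w3.png",im); np.save("pics/w3.npy",d)
W=cloud("wrist",d); P=W[d>0]
m=lambda a:(a[:,:2]*1000).astype(np.float32)
H=P[(P[:,2]>.024)&(P[:,2]<.045)&(abs(P[:,1]+.187)<.05)&(P[:,0]>.36)&(P[:,0]<.45)]
print("handle",len(H),cv2.minAreaRect(m(H)),np.median(H[:,2]))
R=P[(P[:,2]>.028)&(P[:,2]<.045)&(np.hypot(P[:,0]-.504,P[:,1]+.197)<.042)]
print("rim",cv2.minEnclosingCircle(m(R)),np.median(R[:,2]))
go([.44,-.19,.2])
# collar from the first wrist frame
c1={'fx':325.19226,'fy':325.19226,'cx':281.30445,'cy':205.34629,'R':np.array([[-2.88916080e-01,-9.57354238e-01,6.01601141e-04],[-9.26654556e-01,2.79809096e-01,2.51034269e-01],[-2.40497055e-01,7.19703606e-02,-9.67978013e-01]]),'t':np.array([0.44723068,0.39039677,0.47374861])}
d1=np.load("pics/w1.npy"); v,u=np.mgrid[0:420,0:560]; x=(u-c1["cx"])/c1["fx"];y=(v-c1["cy"])/c1["fy"];r=np.hypot(x,y);k=np.tan(np.minimum(r,1.5))/r
W1=(np.dstack([x*k*d1,y*k*d1,d1])-c1["t"])@c1["R"]; Q=W1[(d1>0)]
Q=Q[(Q[:,2]>.09)&(np.hypot(Q[:,0]-.599,Q[:,1]-.1305)<.02)]; rr=np.hypot(Q[:,0]-.599,Q[:,1]-.1305)
print(np.c_[np.arange(.09,.162,.003),np.histogram(Q[:,2],bins=np.arange(.09,.164,.003))[0]].T.round(3))
f=[cv2.minAreaRect(m(Q[(Q[:,2]>z)&(Q[:,2]<z+.004)]))[:2] for z in (.12,.125,.145,.152)]; print(f)
E
```

```text
time: 6.95
tool_pos: [0.4901, 0.0565, 0.202]
tool_rot: [[0.852, 0.523, -0.003], [0.523, -0.852, -0.0], [-0.003, -0.002, -1.0]]
wrist_force: [0.6, -0.7, -0.1]
gripper_width: 0.0701
time: 7.53
tool_pos: [0.4396, -0.1912, 0.2022]
tool_rot: [[0.852, 0.523, -0.003], [0.523, -0.852, 0.002], [-0.001, -0.003, -1.0]]
wrist_force: [0.6, -0.3, 0.7]
gripper_width: 0.05
time: 8.2
tool_pos: [0.4404, -0.1897, 0.2025]
tool_rot: [[0.994, -0.112, -0.002], [-0.112, -0.994, 0.001], [-0.002, -0.001, -1.0]]
wrist_force: [0.2, 0.5, 0.1]
gripper_width: 0.0501
handle 965 ((416.28326416015625, -188.2335662841797), (15.776298522949219, 68.93603515625), 83.38436126708984) 0.03418625263869547
rim ((500.12701416015625, -197.64454650878906), 38.26223373413086) 0.033111488332174435
tcp [ 0.4406 -0.1897  0.2028] yaw -0.1117 tilt [-0.0017  0.001 ] t 8.25
slide [-0.0005  0.0003  0.0028]Traceback (most recent call last):
  File "<stdin>", line 16, in <module>
    res = self.concatenate(tuple(objs), axis=axis)
ValueError: all the input array dimensions except for the concatenation axis must match exactly, but along dimension 0, the array at index 0 has size 25 and the array at index 1 has size 24
```

View pics/w3.png

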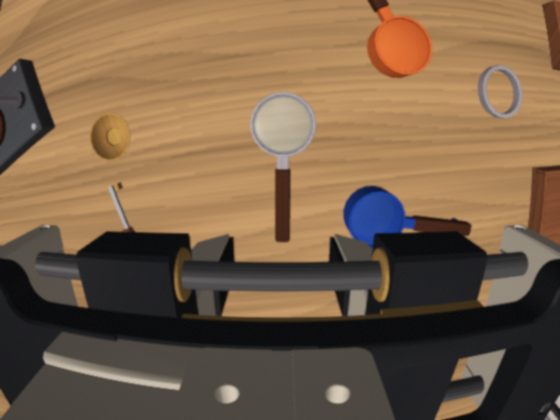

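The wrist view shows the real loupe with its lens at (283,124) and its handle at (283,170-240). It lines up with the tool, and the fingers have room on both sides (the blue decoy starts at column 343). I'll descend and grip.

```bash
python3 -m handwheel '[{"slide":[0,0.0013,0.035],"delta_rot":[0,0,0.004],"jaw":0.05},{"slide":[0,0,0.035],"delta_rot":[0,0,0],"jaw":0.05},{"slide":[0,0,0.035],"delta_rot":[0,0,0],"jaw":0.05},{"slide":[0,0,0.035],"delta_rot":[0,0,0],"jaw":0.05},{"slide":[0,0,0.03],"delta_rot":[0,0,0],"jaw":0.05},{"slide":[0,0,0.0145],"delta_rot":[0,0,0],"jaw":0.05},{"slide":[0,0,0.0095],"delta_rot":[0,0,0],"jaw":0.05},{"slide":[0,0,0],"delta_rot":[0,0,0],"jaw":0.05}]' 40
python3 -m handwheel '[{"slide":[0,0,0],"delta_rot":[0,0,0],"jaw":0.005},{"slide":[0,0,0],"delta_rot":[0,0,0],"jaw":0.005},{"slide":[0,0,0],"delta_rot":[0,0,0],"jaw":0.005},{"slide":[0,0,0],"delta_rot":[0,0,0],"jaw":0.005},{"slide":[0,0,0],"delta_rot":[0,0,0],"jaw":0.005},{"slide":[0,0,0],"delta_rot":[0,0,0],"jaw":0.005},{"slide":[0,0,0],"delta_rot":[0,0,0],"jaw":0.005},{"slide":[0,0,0],"delta_rot":[0,0,0],"jaw":0.005}]'
python3 - <<'E'
from h import *
go([.44,-.19,.2])
c1={'fx':325.19226,'cx':281.30445,'cy':205.34629,'R':np.array([[-2.88916080e-01,-9.57354238e-01,6.01601141e-04],[-9.26654556e-01,2.79809096e-01,2.51034269e-01],[-2.40497055e-01,7.19703606e-02,-9.67978013e-01]]),'t':np.array([0.44723068,0.39039677,0.47374861])}
m=lambda a:(a[:,:2]*1000).astype(np.float32)
d1=np.load("pics/w1.npy"); v,u=np.mgrid[0:420,0:560]; x=(u-c1["cx"])/c1["fx"];y=(v-c1["cy"])/c1["fx"];r=np.hypot(x,y);k=np.tan(np.minimum(r,1.5))/r
W1=(np.dstack([x*k*d1,y*k*d1,d1])-c1["t"])@c1["R"]; Q=W1[(d1>0)]
Q=Q[(Q[:,2]>.09)&(np.hypot(Q[:,0]-.599,Q[:,1]-.1305)<.02)]
h,e=np.histogram(Q[:,2],bins=np.arange(.09,.166,.003)); print(dict(zip(e.round(3).tolist(),h.tolist())))
E
```

```text
time: 8.92
tool_pos: [0.4397, -0.1906, 0.0078]
tool_rot: [[0.993, -0.117, -0.003], [-0.117, -0.993, 0.002], [-0.004, -0.002, -1.0]]
wrist_force: [-0.3, 1.0, 1.1]
gripper_width: 0.05
time: 9.58
tool_pos: [0.4411, -0.1915, 0.0103]
tool_rot: [[0.993, -0.119, 0.001], [-0.119, -0.993, -0.001], [0.001, 0.001, -1.0]]
wrist_force: [-0.7, 0.2, 5.9]
gripper_width: 0.0154
tcp [ 0.4411 -0.1915  0.0103] yaw -0.1189 tilt [ 0.0008 -0.0007] t 9.5833
slide [-0.0011 -0.0012 -0.1897]
{0.09: 11, 0.093: 15, 0.096: 13, 0.099: 15, 0.102: 16, 0.105: 15, 0.108: 4, 0.111: 0, 0.114: 0, 0.117: 23, 0.12: 41, 0.123: 74, 0.126: 86, 0.129: 173, 0.132: 72, 0.135: 19, 0.138: 21, 0.141: 23, 0.144: 22, 0.147: 24, 0.15: 21, 0.153: 28, 0.156: 29, 0.159: 69, 0.162: 0}
```

```bash
python3 -m handwheel '[{"slide":[0,0,-0.01],"delta_rot":[0,0,0],"jaw":0.005},{"slide":[0,0,-0.02],"delta_rot":[0,0,0],"jaw":0.005},{"slide":[0,0,-0.035],"delta_rot":[0,0,0],"jaw":0.005},{"slide":[0,0,-0.035],"delta_rot":[0,0,0],"jaw":0.005},{"slide":[0,0,-0.035],"delta_rot":[0,0,0],"jaw":0.005},{"slide":[0,0,-0.035],"delta_rot":[0,0,0],"jaw":0.005},{"slide":[0,0,-0.02],"delta_rot":[0,0,0],"jaw":0.005},{"slide":[0,0,-0.01],"delta_rot":[0,0,0],"jaw":0.005}]'
python3 -m handwheel '[{"slide":[0,0,0],"delta_rot":[0,0,0],"jaw":0.005},{"slide":[0,0,0],"delta_rot":[0,0,0],"jaw":0.005},{"slide":[0,0,0],"delta_rot":[0,0,0],"jaw":0.005},{"slide":[0,0,0],"delta_rot":[0,0,0],"jaw":0.005}]'
python3 - <<'E'
from h import *
im,d=env.get_image("wrist"); cv2.imwrite("pics/w4.png",im); np.save("pics/w4.npy",d)
s=env.read_state(); W=cloud("wrist",d); T=(W-s["tool_pos"])@s["tool_rot"]; ok=d>0
P=T[ok]; P=P[(abs(P[:,1])<.045)&(P[:,0]>.02)&(P[:,0]<.12)&(P[:,2]<.04)&(P[:,2]>-.04)]
print("loupe pts in tool",len(P),P.min(0),P.max(0)); print(np.histogram(P[:,2],bins=np.arange(-.04,.041,.004)))
R=P[(P[:,0]>.036)&(P[:,2]<-.015)]; print("rim",cv2.minEnclosingCircle((R[:,:2]*1000).astype(np.float32)))
G=np.c_[R[:,:2],np.ones(len(R))]; k,res,_,_=np.linalg.lstsq(G,R[:,2],rcond=None); print("top plane slope",k)
go([.512,.205,.215])
E
```

```text
time: 10.25
tool_pos: [0.4417, -0.1918, 0.2137]
tool_rot: [[0.993, -0.119, 0.005], [-0.119, -0.993, -0.003], [0.005, 0.003, -1.0]]
wrist_force: [-0.1, -0.4, -1.2]
gripper_width: 0.016
time: 10.58
tool_pos: [0.4402, -0.1909, 0.2085]
tool_rot: [[0.993, -0.119, -0.002], [-0.119, -0.993, 0.001], [-0.002, -0.001, -1.0]]
wrist_force: [-0.8, -0.3, -1.3]
gripper_width: 0.0153
loupe pts in tool 19491 [ 0.02000078 -0.03296588 -0.0260039 ] [ 0.0975182   0.03272844 -0.01734407]
(array([    0,     0,     0,  1306, 16719,  1466,     0,     0,     0,
           0,     0,     0,     0,     0,     0,     0,     0,     0,
           0,     0]), array([-4.00000000e-02, -3.60000000e-02, -3.20000000e-02, -2.80000000e-02,
       -2.40000000e-02, -2.00000000e-02, -1.60000000e-02, -1.20000000e-02,
       -8.00000000e-03, -4.00000000e-03, -3.46944695e-17,  4.00000000e-03,
        8.00000000e-03,  1.20000000e-02,  1.60000000e-02,  2.00000000e-02,
        2.40000000e-02,  2.80000000e-02,  3.20000000e-02,  3.60000000e-02,
        4.00000000e-02]))
rim ((64.84935760498047, -0.02963503822684288), 33.14897918701172)
top plane slope [ 0.00046011 -0.00013149 -0.02223877]
tcp [ 0.4402 -0.1909  0.2085] yaw -0.1192 tilt [-0.0022  0.0013] t 10.6333
slide [ 0.0241 -0.4017 -0.0061]
```

View pics/w4.png

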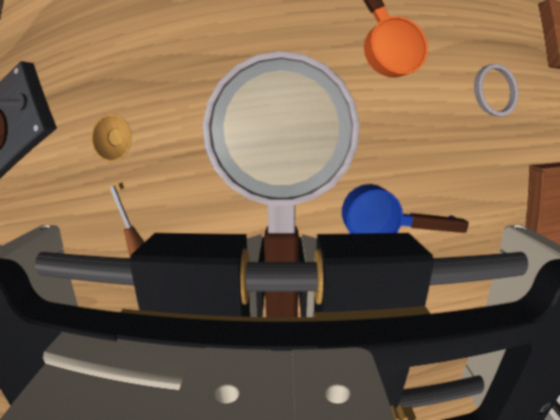

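The loupe is in the grip and level (rim plane slope under 0.001). The lens centre is 64.8 mm ahead of the TCP, centred at (281,128) in the picture. Next I'll carry it over the holder, keeping it above the post.

```bash
python3 -m handwheel '[{"slide":[0.001,-0.01,-0.005],"delta_rot":[0,0,0],"jaw":0.005},{"slide":[0.002,-0.02,0],"delta_rot":[0,0,0],"jaw":0.005},{"slide":[0.002,-0.03,0],"delta_rot":[0,0,0],"jaw":0.005},{"slide":[0.002,-0.035,0],"delta_rot":[0,0,0],"jaw":0.005},{"slide":[0.002,-0.035,0],"delta_rot":[0,0,0],"jaw":0.005},{"slide":[0.002,-0.035,0],"delta_rot":[0,0,0],"jaw":0.005},{"slide":[0.002,-0.035,0],"delta_rot":[0,0,0],"jaw":0.005},{"slide":[0.002,-0.035,0],"delta_rot":[0,0,0],"jaw":0.005}]'
python3 -m handwheel '[{"slide":[0.002,-0.035,0],"delta_rot":[0,0,0],"jaw":0.005},{"slide":[0.002,-0.035,0],"delta_rot":[0,0,0],"jaw":0.005},{"slide":[0.002,-0.03,0],"delta_rot":[0,0,0],"jaw":0.005},{"slide":[0.002,-0.03,0],"delta_rot":[0,0,0],"jaw":0.005},{"slide":[0.001,-0.02,0],"delta_rot":[0,0,0],"jaw":0.005},{"slide":[0.001,-0.0167,0],"delta_rot":[0,0,0],"jaw":0.005},{"slide":[0,0,0],"delta_rot":[0,0,0],"jaw":0.005},{"slide":[0,0,0],"delta_rot":[0,0,0],"jaw":0.005}]'
python3 - <<'E'
from h import *
im,d=env.get_image("wrist"); cv2.imwrite("pics/w5.png",im); np.save("pics/w5.npy",d)
s=env.read_state(); W=cloud("wrist",d); T=(W-s["tool_pos"])@s["tool_rot"]; ok=d>0
P=T[ok]; P=P[(abs(P[:,1])<.045)&(P[:,0]>.036)&(P[:,0]<.12)&(P[:,2]<-.015)&(P[:,2]>-.03)]
print("rim in tool",cv2.minEnclosingCircle((P[:,:2]*1000).astype(np.float32)))
go([.513,.2048,.1343])
Q=W[ok]; Q=Q[(Q[:,2]>.09)&(np.hypot(Q[:,0]-.599,Q[:,1]-.1305)<.02)]
h,e=np.histogram(Q[:,2],bins=np.arange(.09,.166,.003)); print(dict(zip(e.round(3).tolist(),h.tolist())))
im,d=env.get_image("scene"); np.save("pics/s5.npy",d); cv2.imwrite("pics/s5.png",im)
W=cloud("scene",d); hs=cv2.cvtColor(im,cv2.COLOR_BGR2HSV)
m=(np.hypot(W[...,0]-.599,W[...,1]-.1305)<.02)&(W[...,2]>.09)&(W[...,2]<.15)
yl=m&(hs[...,0]>12)&(hs[...,0]<32)&(hs[...,1]>110)
print("brass z",np.percentile(W[yl][:,2],[0,10,50,90,100]),yl.sum(),W[yl].mean(0))
b=cv2.resize(im[120:250,300:430],(600,600),interpolation=cv2.INTER_CUBIC); cv2.imwrite("pics/s5c.png",b)
E
```

```text
time: 11.3
tool_pos: [0.4834, 0.0427, 0.2147]
tool_rot: [[0.993, -0.119, -0.001], [-0.119, -0.993, 0.0], [-0.001, -0.0, -1.0]]
wrist_force: [0.2, -0.4, 0.0]
gripper_width: 0.0157
time: 11.97
tool_pos: [0.5128, 0.2055, 0.2142]
tool_rot: [[0.993, -0.117, -0.001], [-0.117, -0.993, -0.001], [-0.001, 0.001, -1.0]]
wrist_force: [0.3, 0.3, -0.2]
gripper_width: 0.0158
rim in tool ((64.90999603271484, -0.10936322808265686), 33.00595474243164)
tcp [0.5129 0.2047 0.2143] yaw -0.1184 tilt [-0.0011 -0.0007] t 12.0167
slide [ 0.0002 -0.0002  0.08  ]
{0.09: 5, 0.093: 7, 0.096: 0, 0.099: 0, 0.102: 0, 0.105: 0, 0.108: 0, 0.111: 0, 0.114: 0, 0.117: 9, 0.12: 19, 0.123: 54, 0.126: 83, 0.129: 209, 0.132: 63, 0.135: 10, 0.138: 10, 0.141: 14, 0.144: 10, 0.147: 15, 0.15: 14, 0.153: 16, 0.156: 20, 0.159: 95, 0.162: 1}
brass z [0.11849182 0.12305173 0.12840955 0.13227579 0.13568486] 50 [0.60225249 0.12727595 0.1279498 ]
```

View pics/w5.png

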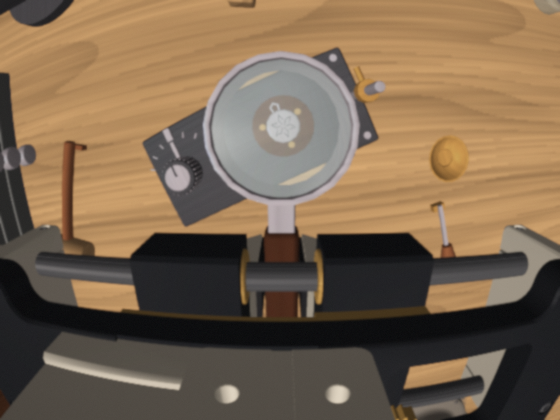

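The loupe is above the locket, which shows through the lens at (284,126). The collar is at (368,88), well clear of the rim. Before going down I'll pin the collar height, using the known 160 mm post top as a reference.

```bash
python3 - <<'E'
from h import *
W=cloud("wrist",np.load("pics/w5.npy")); im=cv2.imread("pics/w5.png")
Q=W.reshape(-1,3); C=im.reshape(-1,3).astype(int)
k=(np.hypot(Q[:,0]-.599,Q[:,1]-.1305)<.02)&(Q[:,2]>.1); Q=Q[k];C=C[k]
t=Q[Q[:,2]>.155]; print("post top",np.median(t,0),len(t))
p=np.median(t[:,:2],0)
for lo,hi in((.0,.0045),(.0055,.0075),(.0075,.0095),(.0095,.012)):
    r=np.hypot(*(Q[:,:2]-p).T); a=Q[(r>lo)&(r<hi)&(Q[:,2]<.145),2]; print(lo,len(a),np.percentile(a,[10,25,50,75,90]).round(4) if len(a) else 0)
W=cloud("scene",np.load("pics/s5.npy")); Q=W.reshape(-1,3); r=np.hypot(*(Q[:,:2]-p).T)
a=Q[(r<.012)&(Q[:,2]>.1)]; print("scene",np.sort(a[:,2]).round(4)[::3])
E
```

```text
post top [0.59844591 0.12921165 0.16006564] 123
0.0 78 [0.1312 0.132  0.1345 0.14   0.1424]
0.0055 110 [0.1309 0.1314 0.1317 0.1322 0.1324]
0.0075 162 [0.1216 0.1244 0.1298 0.1314 0.1318]
0.0095 23 [0.1251 0.1259 0.1268 0.1274 0.1283]
scene [0.1022 0.1072 0.1091 0.1198 0.1227 0.124  0.1252 0.126  0.127  0.1288
 0.1294 0.13   0.1311 0.1317 0.1319 0.1323 0.1326 0.1357 0.1364 0.1406
 0.1456 0.1482 0.1525 0.1549 0.1579 0.1597 0.1619]
```

View pics/s5c.png

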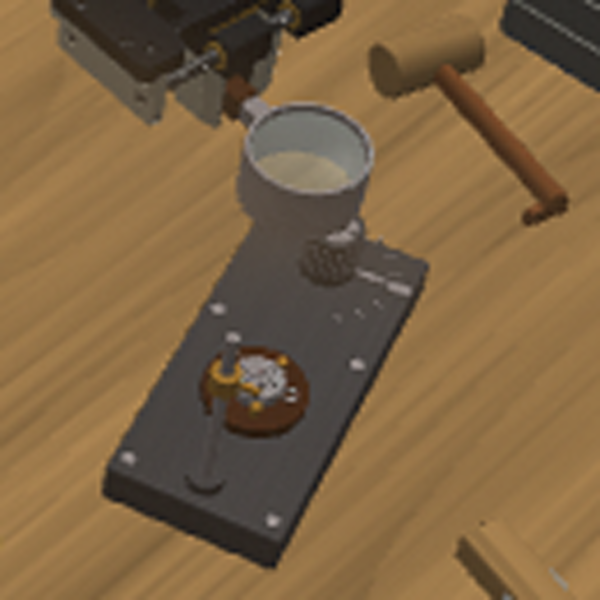

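The scene crop shows the loupe hovering level (rim at (305,165)), well above the post, and the pointer still facing the ridge. The collar's top is at 0.1317, so its middle is at about 0.1247. I'll lower 79 mm.

```bash
python3 -m handwheel '[{"slide":[0,0.0005,0.006],"delta_rot":[0,0,0],"jaw":0.005},{"slide":[0,0,0.014],"delta_rot":[0,0,0],"jaw":0.005},{"slide":[0,0,0.018],"delta_rot":[0,0,0],"jaw":0.005},{"slide":[0,0,0.018],"delta_rot":[0,0,0],"jaw":0.005},{"slide":[0,0,0.013],"delta_rot":[0,0,0],"jaw":0.005},{"slide":[0,0,0.007],"delta_rot":[0,0,0],"jaw":0.005},{"slide":[0,0,0.003],"delta_rot":[0,0,0],"jaw":0.005},{"slide":[0,0,0],"delta_rot":[0,0,0],"jaw":0.005}]'
python3 -m handwheel '[{"slide":[0,0,0],"delta_rot":[0,0,0],"jaw":0.005},{"slide":[0,0,0],"delta_rot":[0,0,0],"jaw":0.005},{"slide":[0,0,0],"delta_rot":[0,0,0],"jaw":0.005},{"slide":[0,0,0],"delta_rot":[0,0,0],"jaw":0.005},{"slide":[0,0,0],"delta_rot":[0,0,0],"jaw":0.005},{"slide":[0,0,0],"delta_rot":[0,0,0],"jaw":0.005},{"slide":[0,0,0],"delta_rot":[0,0,0],"jaw":0.005},{"slide":[0,0,0],"delta_rot":[0,0,0],"jaw":0.005}]'
python3 - <<'E'
from h import *
go([.5126,.2042,.1355])
f=lambda a:(a[:,:2]*1000).astype(np.float32)
for n in("wrist","scene","top"):
    im,d=env.get_image(n); cv2.imwrite(f"pics/{n}6.png",im); W=cloud(n,d); Q=W[d>0]
    r=np.hypot(Q[:,0]-.577,Q[:,1]-.1965)
    R=Q[(Q[:,2]>.145)&(Q[:,2]<.17)&(r<.04)&(Q[:,0]>.544)]
    t=R[np.hypot(R[:,0]-.577,R[:,1]-.1965)>.027]
    print(n,"rim",len(R),cv2.minEnclosingCircle(f(R)),"top z",np.percentile(t[:,2],[10,50,90]).round(4))
    C=Q[(np.hypot(Q[:,0]-.5985,Q[:,1]-.1298)<.008)&(Q[:,2]>.115)&(Q[:,2]<.14)]; print(" collar z",np.percentile(C[:,2],[10,50,75,90]).round(4) if len(C) else 0)
    if n=="wrist":
        G=np.c_[t[:,:2],np.ones(len(t))]; print("slope",np.linalg.lstsq(G,t[:,2],rcond=None)[0])
s=cv2.imread("pics/scene6.png"); w=cv2.imread("pics/wrist6.png")
cv2.imwrite("pics/fin.png",np.hstack([cv2.resize(s[120:250,300:430],(390,390),interpolation=cv2.INTER_CUBIC),cv2.resize(w[0:270,130:400],(390,390))]))
E
```

```text
time: 12.73
tool_pos: [0.5132, 0.2035, 0.1353]
tool_rot: [[0.993, -0.12, -0.001], [-0.12, -0.993, -0.0], [-0.001, 0.0, -1.0]]
wrist_force: [-0.0, -0.1, 0.2]
gripper_width: 0.0156
time: 13.4
tool_pos: [0.5134, 0.2041, 0.1357]
tool_rot: [[0.993, -0.119, 0.0], [-0.119, -0.993, -0.0], [0.0, 0.0, -1.0]]
wrist_force: [-1.1, 0.7, -1.1]
gripper_width: 0.0155
tcp [0.5134 0.2041 0.1357] yaw -0.1192 tilt [ 0.     -0.0001] t 13.4
slide [-0.0008  0.      0.0002]
wrist rim 18876 ((576.8021850585938, 196.9962615966797), 33.893489837646484) top z [0.1552 0.1579 0.1598]
 collar z [0.1307 0.1316 0.1324 0.1352]
slope [-0.00664892  0.00027166  0.16136789]
scene rim 502 ((578.4254760742188, 195.3588104248047), 35.16330337524414) top z [0.1486 0.1564 0.1604]
 collar z [0.1235 0.1312 0.1331 0.1362]
top rim 71 ((583.3401489257812, 175.46315002441406), 24.695077896118164) top z [0.1517 0.1568 0.1603]
 collar z [0.1265 0.1305 0.1329 0.1351]
```

View pics/fin.png

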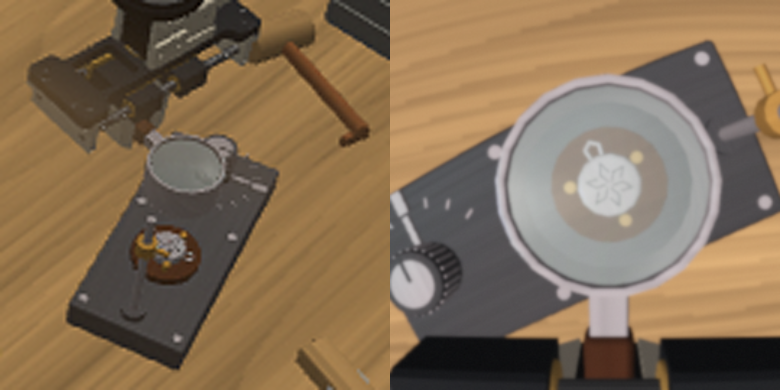

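The rim's top is at about 0.158, which puts its lower edge at about 0.124 against the collar's middle at about 0.1246. The lens centre (0.577, 0.197) matches the locket's. In the picture the locket is at the lens centre (608,185), with a clear gap to the collar, and the pointer is still in line. Handing in.

```bash
python3 -c "
from h import *
print(env.read_state()['joint_vel'].round(4)); print(env.hand_in()); go()"
```

```text
[ 0.0005  0.0017  0.0005 -0.0001 -0.0016 -0.0025]
the job is handed in; nothing more can be done
None
the job is handed in; nothing more can be done
```

I turned the knob by about +0.85 rad until its pointer was in line with the index ridge and let go of it. I then picked up the loupe by its handle, carried it over the post and held it above the locket. I handed the job in with the arm still; the rig gave no verdict.

My last checks, all from the cameras:
- **Pointer:** it was within about 0.04 rad of the ridge, measured just after release. The final picture still showed it in line.
- **Centring:** the lens centre was at (0.577, 0.197), within about 1 mm of the locket's estimated position.
- **Height:** the rim's lower edge was at about 0.124 m, against about 0.1246 m for the collar's middle. My two estimates of where the lower edge sits below the fingertips differed by 1.5 mm; I used a value between them.
- **Tilt:** the rim plane's slope was under 0.01 rad.
- **Collar:** its measured height was unchanged.
- **Top camera:** it could not confirm the rim's position, because only 71 stray points fell on the rim and the circle fit was meaningless. The wrist camera gave the rim figures above; the scene camera was noisier but agreed to about 2 mm.

I saw no contact with the holder. I did not measure the bystanders again at the end.

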